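Latch the black instrument case

TASK

Fasten the draw latch on top of the black case: swing its wire loop down over the keeper hook while the lever is still raised, then press the lever over until it lies flat, so that the loop stays hooked and pulled tight. The blue case is still being packed: do not touch it.

Things in the scene. Friction and masses are not known exactly. Their poses are not given: they have to be found in the camera images.
- black_case: Black hard case, aluminium trim, fixed, standing on its hinge side: 183 (x) by 200 (y) by 130 mm high, a draw latch on its flat top. Origin on the table, under the lever's pivot; z up, x level from lever to keeper; the latch lies on y = 0. Lever pivot: parallel to y at x 0, z 144 mm. All x, z in the other entries are mm in this frame.
- black_case_keeper (a point): Rear edge of the keeper's lip, middle of its top (x 50, z 149; it is 18 mm wide). The keeper is a dark steel hook: post with rear face at x 45, lip over it between z 144 and 149. The loop's bar must lie behind the post, below the lip; the plate there has its top at z 134. The keeper's half of the case gives up to 6 mm towards -x against a seal, 3 N per mm.
- black_case_lever (a joint): Steel latch lever, 24 mm wide, 5 thick, 70 long from its pivot. 0 = flat, pointing to -x (hard stop); 1.57 = upright; starts at 1.4 to 1.6. At angle q a point s along it lies at x = -s cos q, z = 144 + s sin q. Turns with 0.06 N m friction, stays where left. The loop is pinned to it 24 mm from the pivot (at angle q - 0.12). Hooked, it goes over centre near 0.25 and needs a few N.
- black_case_bar (a point): Middle of the wire loop's cross bar: 6 mm thick, 69 mm from the loop's pin, loop 36 mm wide. x axis: from pin to bar. An orange tab 24 long, 26 wide, 4 thick goes on beyond the bar, bent back (to the loop's z, its upper side) by 0.25 rad. Starts raised 57 to 75 degrees, leaning to the keeper, held by friction; pushed below about 45 degrees it falls loosely over the keeper.
- blue_case: Blue case, same size, frame and latch, also open, fixed; its raised loop reaches about 255 mm above the table. To be left alone. Either case may stand on the left or right.

How it is judged (in metres and radians):
On the way:
1. the loop lies over the keeper with its bar behind the hook, below the lip, while the lever is still raised (z of black_case_bar in the frame of black_case below 0.144 m and x of black_case_bar in the frame of black_case above 0.044 m and value of joint black_case_lever above 0.8 rad), for 0.2 s.
At the end, for the whole second after the job is handed in: The black case's lever lies flat (within 0.12 rad of its stop) and at rest, and the loop's bar is hooked behind the keeper, below its lip (bar centre less than 145 mm above the table and 35 to 50 mm along the case's x) (value of joint black_case_lever below 0.12 rad and velocity of joint black_case_lever between -0.1 and 0.1 rad/s and z of black_case_bar in the frame of black_case below 0.145 m and x of black_case_bar in the frame of black_case between 0.035 and 0.05 m); the robot touches nothing.
It fails at once if the blue case or its latch is touched (contact force between any of the fingers, the arm and blue_case above 1 N).
It also fails if it takes over 42 s, if anything falls off the work surface, if the arm or the gripper's body presses on something with over 40 N, if the wrist force passes 120 N, or if a joint passes its speed limit or range.

ROBOT

A 7-joint arm with a two-finger parallel gripper is mounted at the origin on the work surface. World frame = base frame: x ahead of the robot, y to its left, z up, the work surface at z = 0. Lengths are in mm, angles in rad, forces in N, time in s.
With the tool pointing down it reaches from about 400 to 875 mm from the base axis. Payload 4.4 kg.
Tool frame: the origin (TCP) lies at the very end of the fingers, on their centre line; the grasp point (between the pads) lies 19 mm behind it (r.tcp_to_grasp is the distance from the TCP to the grasp point, in mm); z points along the fingers, y is the direction in which the jaws open and shut (so a half turn about z gives the same grasp; the last joint's range is limited). The gripper opens to 85 mm and grips with 20 to 120 N. Pads are 22 mm wide; open, the fingers measure 114 mm over their backs; the gripper's body (76 mm by 85 mm) begins 54 mm behind the grasp point. The pads swing forward as they close: fully open they stand 13 mm farther back than shut.
Start: joints at [1.188, 0.628, 0.038, 1.517, -0.027, 0.996, -0.02], TCP at [202.522, -617.659, 204.013] pointing down, gripper open.
Joint ranges: [-3.06, 3.06], [-0.37, 2.12], [-1.25, 1.32], [0.18, 2.47], [-1.1, 4.24], [0.23, 1.98], [-2.94, 2.94]. Speed limits (rad/s): [2.57, 2.57, 3.14, 3.14, 3.14, 3.14, 3.14].

INTERFACE

Orientations are given as a 3x3 rotation matrix whose columns are the frame's x, y, z axes.
In Python, from plant import r gives the robot as it stands.
- The arm moves only by the tool jog_arm, never from a script. Its argument "increments" is text: rows parted by semicolons, each of 7 numbers parted by spaces: the gripper command: -1 is fully open, 1 is shut, values between are in proportion, then the shift along the tool's x, y, z in mm, then the turn, a rotation vector about the tool's x, y, z in degrees. In form: claw x y z ax ay az; .... A call has 1 to 10 rows; each row is the pose to reach, as a shift and turn from the pose measured when the call began, along the tool's axes at that moment; what a row does not reach only later rows make up. A row lasts 1/8 s, in which the tool goes at most 62.5 mm and 10.7 degrees, less where a joint would pass 70% of its speed; a pose out of reach is approached as far as the arm can. A call with a gripper value outside its range is refused whole. The fingers move at their own pace and stop on an object; "grip_force" is the grip in N (left out, the last holds). Time passes only in rows, so rows that repeat a pose let the fingers close. It gives the time, the measured TCP pose, the force and the opening at its end, in the units of the state.
- r.get_obs(): the state, without advancing time (a new reading comes with each control period).
- r.get_image(name): name is "scene" or "top" or "wrist"; returns the picture (400x640x3 uint8, red, green, blue); there is no depth.
- r.calibration(name): a dict with "fx", "fy", "cx", "cy" (pixels), "k1" (the pictures are not rectified: a ray, as slopes to the right and down, at radius r is drawn at 1 + k1 r^2 times it, then the intrinsics apply), "origin" and "attitude" of the camera in the world; the wrist camera has in their place "hand_eye" (4x4, takes a point from camera to tool coordinates, whose origin is the TCP and whose axes are the flange's). Camera axes: x right, y down, z forward; pixel columns grow to the right and rows downward; lengths in mm; the calibration is good to about 2 mm. A picture is of the moment at which its call begins: read the wrist's pose just before it. calibration takes no time and is no camera call.
- r.hand_in(): hands the job in, once; it reports no verdict.
The state is a dict: "t": time; "qpos": joint angles; "dq": joint speeds; "joint_torque": joint torques, N m; "tcp_pos": TCP position; "ee_rot": TCP orientation; "ft_force": force on the tool from outside, world axes, zero at the start; "ft_torque": the same for the moment, N m; "gripper_width": finger opening in mm.
Only numpy, scipy, OpenCV 4.12 (cv2) and the standard library are available. Lean on these libraries where they do the work, as an engineer would, in place of code of your own. Each camera call takes 0.05 s, during which the arm holds its last target.

## Working session

There is one attempt and no reset: what is moved stays moved. The work goes in short steps, Python scripts to look and compute and a tool call to move; the robot and the scene stay as the last step left them, time stands still between calls to the robot, and variables do not carry over. Pictures are saved under pics/ and viewed, and the job is handed in when it is done.

Besides the shell and the picture viewer there is one more tool, called after "Call:" as name(argument=value, ...) on one line, values as JSON. jog_arm: Moves the arm, as the interface text tells. Its arguments: {"type":"object","properties":{"increments":{"type":"string"},"grip_force":{"type":"number"}},"required":["increments"]}

```bash
ls; mkdir -p pics; python3 - <<'E'
from plant import r
import cv2
o=r.get_obs();print({k:o[k] for k in('t','tcp_pos','ee_rot','ft_force','gripper_width')})
for n in("scene","top","wrist"):
    print(n,r.calibration(n)); cv2.imwrite(f"pics/{n}0.png",r.get_image(n)[:,:,::-1])
E
```

```text
pics
{'t': 0.0, 'tcp_pos': array([ 202.33679276, -617.01222072,  203.08701254]), 'ee_rot': array([[ 9.50218229e-01,  3.11584592e-01, -5.99779484e-04],
       [ 3.11585169e-01, -9.50216568e-01,  1.77661941e-03],
       [-1.63531695e-05, -1.87505854e-03, -9.99998242e-01]]), 'ft_force': array([ 0.84424147,  1.01275862, -0.02777754]), 'gripper_width': 85.8977014094339}
scene {'fx': 454.1246104041339, 'fy': 454.1246104041339, 'cx': 318.60738905518474, 'cy': 196.76859108630774, 'k1': 0.008089407372198503, 'origin': array([ 922.99705605, -485.07981057,  630.55061462]), 'attitude': array([[ 0.76876848,  0.43165618, -0.47187707],
       [ 0.63926922, -0.49772423,  0.58617869],
       [ 0.01816301, -0.75229218, -0.65857921]])}
top {'fx': 473.0974344181013, 'fy': 473.0974344181013, 'cx': 309.2065511038826, 'cy': 188.40288084673685, 'k1': 0.0483865607520518, 'origin': array([ 502.78052281,    1.54686711, 1035.78573191]), 'attitude': array([[ 0.02608867, -0.99859544,  0.04611433],
       [-0.99938043, -0.02714381, -0.02240489],
       [ 0.02362514, -0.04550124, -0.99868488]])}
wrist {'fx': 296.10267920985115, 'fy': 296.10267920985115, 'cx': 317.702499172595, 'cy': 201.9409538458126, 'k1': 0.017860219435678306, 'hand_eye': array([[-1.72991210e-04, -9.50495870e-01, -3.10737141e-01,
         8.05912595e+01],
       [ 9.99999638e-01, -4.23136732e-04,  7.37596310e-04,
        -1.54827722e-01],
       [-8.32566545e-04, -3.10736902e-01,  9.50495600e-01,
        -1.69544589e+02],
       [ 0.00000000e+00,  0.00000000e+00,  0.00000000e+00,
         1.00000000e+00]])}
```

View pics/scene0.png

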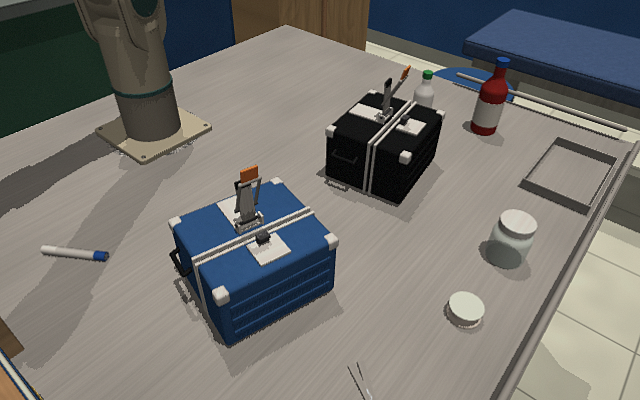

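View pics/top0.png

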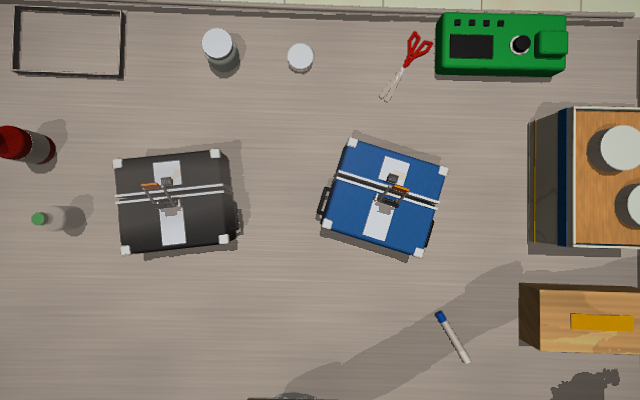

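The black case is on the robot's left, at about (170,200) in the top view. The blue case is at about (385,200). I'll enlarge both views of the black one.

```bash
python3 - <<'E'
import cv2
a=cv2.imread('pics/top0.png')[135:265,100:250];cv2.imwrite('pics/top0c.png',cv2.resize(a,None,fx=5,fy=4.6,interpolation=cv2.INTER_CUBIC) if 0 else cv2.resize(a,None,fx=4.5,fy=4.5,interpolation=cv2.INTER_CUBIC))
a=cv2.imread('pics/scene0.png')[55:205,315:455];cv2.imwrite('pics/scene0c.png',cv2.resize(a,None,fx=4,fy=4,interpolation=cv2.INTER_CUBIC))
E
```

```text
(no output)
```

View pics/top0c.png

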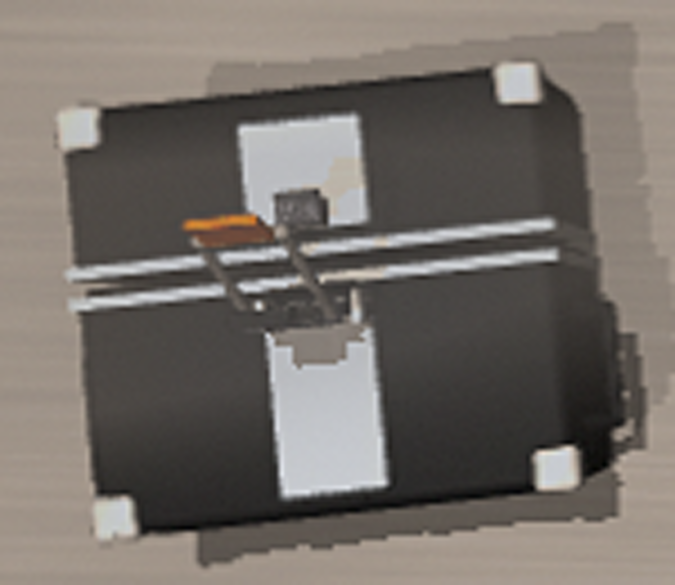

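View pics/scene0c.png

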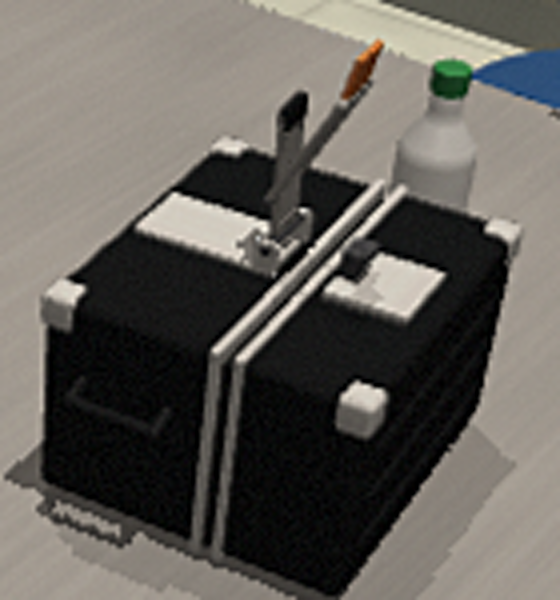

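```bash
cat > h.py <<'E'
import numpy as np, cv2
from plant import r
def cam(n,obs=None):
    c=r.calibration(n)
    if n=='wrist':
        H=c['hand_eye'];R=obs['ee_rot']@H[:3,:3];o=obs['tcp_pos']+obs['ee_rot']@H[:3,3]
    else: R,o=c['attitude'],c['origin']
    return c,np.array(R),np.array(o)
def ray(C,px):
    c,R,o=C
    d=np.array([(px[0]-c['cx'])/c['fx'],(px[1]-c['cy'])/c['fy']]);u=d.copy()
    for _ in range(20): u=d/(1+c['k1']*(u@u))
    v=R@np.array([u[0],u[1],1]);return o,v/np.linalg.norm(v)
def atz(C,px,z):
    o,v=ray(C,px);return o+v*(z-o[2])/v[2]
def proj(C,P):
    c,R,o=C;p=R.T@(np.array(P)-o);u=p[:2]/p[2];u=u*(1+c['k1']*(u@u))
    return u*c['fx']+[c['cx'],c['cy']]
def tri(a,b):
    A=np.zeros((3,3));B=np.zeros(3);L=[ray(*a),ray(*b)]
    for o,v in L:
        M=np.eye(3)-np.outer(v,v);A+=M;B+=M@o
    p=np.linalg.solve(A,B);return p,[np.linalg.norm((np.eye(3)-np.outer(v,v))@(p-o)) for o,v in L]
E
python3 - <<'E'
from h import *
T=cam('top');S=cam('scene')
t=lambda x,y:(100+x/4.5,135+y/4.5)
s=lambda x,y:(315+x/4,55+y/4)
for n,p in dict(rearmid=(335,492.5),frontmid=(298,121)).items(): print(n,atz(T,t(*p),134))
print('keeper top rear(far) T',atz(T,t(297,190),149),'near',atz(T,t(297,222),149))
print('tab', tri((T,t(222,222)),(S,s(370,48))))
print('keeper', tri((T,t(297,205)),(S,s(358,250))))
for n,a,b in [('capNL',(115,520),(232,145)),('capFL',(80,128),(505,235)),('capFR',(517,82),(362,400)),('capNR',(557,467),(63,297))]:
    print(n,tri((T,t(*a)),(S,s(*b))))
E
```

```text
rearmid [432.26474395 231.53278849 134.        ]
frontmid [587.25308684 253.03918449 134.        ]
keeper top rear(far) T [557.27964262 248.16016137 149.        ] near [544.06218202 247.64092839 149.        ]
tab (array([539.80986769, 246.77327347, 252.19379762]), [np.float64(1.5578248049801344), np.float64(1.5578248049801422)])
keeper (array([551.35266639, 248.79021666, 146.15969617]), [np.float64(0.14031042436429841), np.float64(0.14031042436429725)])
capNL (array([420.60257059, 324.49871449, 128.22540664]), [np.float64(2.5833976347888585), np.float64(2.5833976347890113)])
capFL (array([584.32760852, 347.73089613, 123.29999882]), [np.float64(2.1024507760929643), np.float64(2.1024507760931677)])
capFR (array([608.18233045, 164.44132611, 125.4408344 ]), [np.float64(0.8267833333211925), np.float64(0.8267833333211435)])
capNR (array([444.82174432, 141.9852592 , 124.37798271]), [np.float64(0.7065746842073204), np.float64(0.7065746842073681)])
```

Call:
jog_arm(increments="1 0 0 -60 0 0 0; 1 0 0 -120 0 0 0; 1 0 0 -180 0 0 0; 1 0 0 -200 0 0 0; 1 45 -39 -200 0 0 2; 1 90 -78 -200 0 0 4; 1 135 -117 -200 0 0 6; 1 180 -157 -200 0 0 8; 1 225 -196 -200 0 0 10; 1 270 -235 -200 0 0 10")

```text
t: 1.4
tcp_pos: [386.4, -308.1, 403.6]
ee_rot: [[0.99, 0.142, -0.0], [0.142, -0.99, 0.001], [-0.0, -0.001, -1.0]]
ft_force: [1.0, 0.2, 0.9]
gripper_width: -0.0
```

Call:
jog_arm(increments="1 25 -51 0 0 0 0; 1 50 -103 0 0 0 0; 1 75 -154 0 0 0 0; 1 100 -205 0 0 0 0; 1 125 -257 0 0 0 0; 1 150 -308 0 0 0 0; 1 175 -359 0 0 0 0; 1 200 -410 10 0 0 0; 1 225 -462 20 0 0 0; 1 249 -513 20 0 0 0")

```text
t: 2.65
tcp_pos: [560.3, 236.2, 383.0]
ee_rot: [[0.99, 0.141, -0.002], [0.141, -0.99, 0.0], [-0.002, -0.0, -1.0]]
ft_force: [0.5, 0.2, -0.3]
gripper_width: 0.4
```

```bash
python3 - <<'E'
from h import *
import pickle
o=r.get_obs();im=r.get_image('wrist')[:,:,::-1];print(o['t'],o['tcp_pos'],o['ee_rot'])
cv2.imwrite('pics/w1.png',im);pickle.dump(o,open('o1.pkl','wb'))
E
```

```text
2.65 [560.28626398 236.22895797 383.00979948] [[ 9.89976464e-01  1.41214592e-01 -2.24500115e-03]
 [ 1.41215065e-01 -9.89978941e-01  5.28782341e-05]
 [-2.21503669e-03 -3.69376191e-04 -9.99997479e-01]]
```

View pics/w1.png

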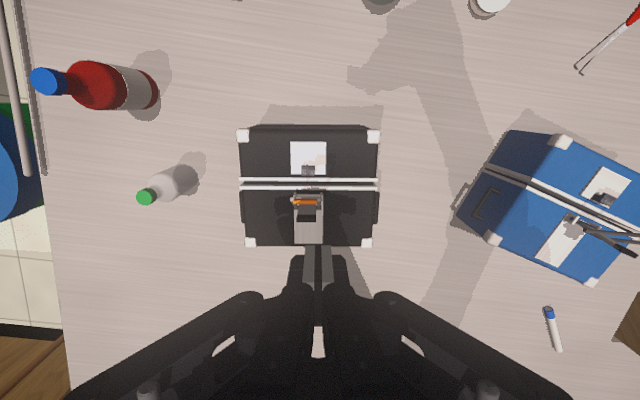

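```bash
python3 - <<'E'
import cv2
a=cv2.imread('pics/w1.png')[115:255,230:390];cv2.imwrite('pics/w1c.png',cv2.resize(a,None,fx=4.2,fy=4.2,interpolation=cv2.INTER_CUBIC))
E
```

```text
(no output)
```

View pics/w1c.png

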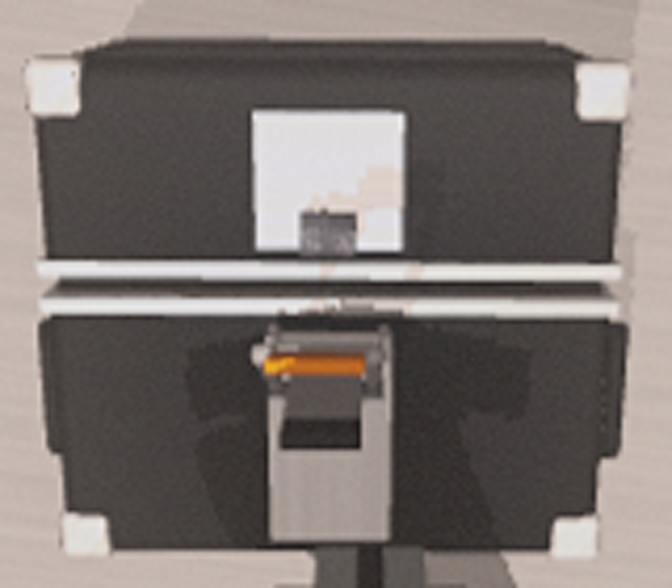

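The enlarged wrist view shows the lip's far edge at crop (328,212), the tab at (315,353) and the lever's end at (320,432). I'll check these against the frame I estimated.

```bash
python3 - <<'E'
from h import *
import pickle
o=pickle.load(open('o1.pkl','rb'));W=cam('wrist',o);T=cam('top');S=cam('scene')
w=lambda x,y:(230+x/4.2,115+y/4.2)
t=lambda x,y:(100+x/4.5,135+y/4.5)
s=lambda x,y:(315+x/4,55+y/4)
print('lip far',atz(W,w(328,212),149))
a=np.radians(7.95);R=np.array([[np.cos(a),-np.sin(a)],[np.sin(a),np.cos(a)]]);O=np.array([507.8,241.3])
loc=lambda P:(np.r_[R.T@(np.array(P)[:2]-O),P[2]]).round(1)
print(loc(atz(W,w(328,212),149)),'platefront mid',loc(atz(W,w(329,111),134)),loc(atz(T,t(298,121),134)),'rear',loc(atz(W,w(328,542),134)),loc(atz(T,t(335,492),134)))
print('tab WS',loc(tri((W,w(315,354)),(S,s(370,48)))[0]),'TW',loc(tri((W,w(315,354)),(T,t(222,222)))[0]))
print('lever end WS',loc(tri((W,w(320,418)),(S,s(295,97)))[0]), loc(tri((W,w(320,447)),(S,s(295,97)))[0]))
# overlay prediction of raised loop & lever
for q in(1.4,1.5,1.6):
  P=[-70*np.cos(q),0,144+70*np.sin(q)]
  for n,C in(('T',T),('S',S),('W',W)):
    p=proj(C,np.r_[R@P[:2]+O,P[2]]); 
    print(q,n,((p-[100,135])*4.5 if n=='T' else (p-[315,55])*4 if n=='S' else (p-[230,115])*4.2).round())
E
```

```text
lip far [559.43325526 249.53485954 149.        ]
[ 52.3   1.  149. ] platefront mid [ 83.2   0.9 134. ] [ 80.3   0.6 134. ] rear [-74.7   2.4 134. ] [-76.    0.8 134. ]
tab WS [ 35.2   1.1 252.6] TW [ 32.4   2.5 241.8]
lever end WS [  2.7   1.1 217.4] [ -1.7   1.8 218.1]
1.4 T [266. 339.]
1.4 S [272. 101.]
1.4 W [326. 469.]
1.5 T [264. 321.]
1.5 S [284. 103.]
1.5 W [326. 448.]
1.6 T [262. 303.]
1.6 S [297. 107.]
1.6 W [326. 426.]
```

Call:
jog_arm(increments="1 -28 -7 0 0 0 0; 1 -55 -13.5 0 0 0 0; 1 -55 -13.5 50 0 0 0; 1 -55 -13.5 100 0 0 0; 1 -55 -13.5 120 0 0 0; 1 -55 -13.5 120 0 0 0")

```text
t: 3.45
tcp_pos: [502.2, 251.5, 260.9]
ee_rot: [[0.989, 0.151, -0.006], [0.151, -0.989, 0.007], [-0.005, -0.008, -1.0]]
ft_force: [0.5, 0.1, 0.1]
gripper_width: -0.1
```

```bash
python3 - <<'E'
from h import *
o=r.get_obs();print(o['tcp_pos'],o['ft_force'])
for n,b in(('scene',(55,205,315,455)),('wrist',(100,250,240,400))):
    im=r.get_image(n)[:,:,::-1][b[0]:b[1],b[2]:b[3]]
    cv2.imwrite(f'pics/{n}2.png',cv2.resize(im,None,fx=3.8,fy=3.8,interpolation=cv2.INTER_CUBIC))
E
```

```text
[502.15587635 251.46909482 260.94360044] [0.46969995 0.08019234 0.12586732]
```

View pics/scene2.png

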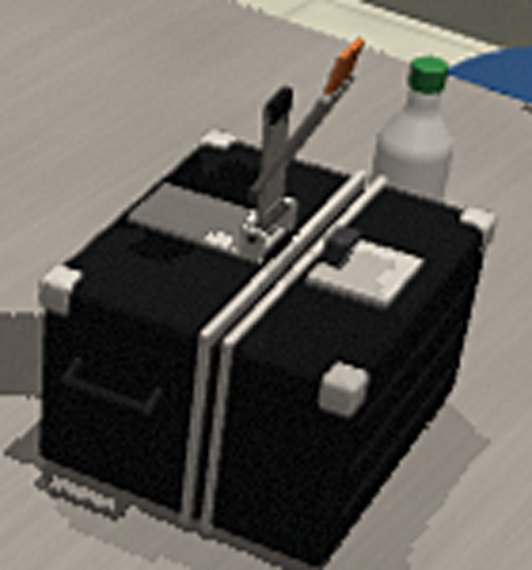

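View pics/wrist2.png

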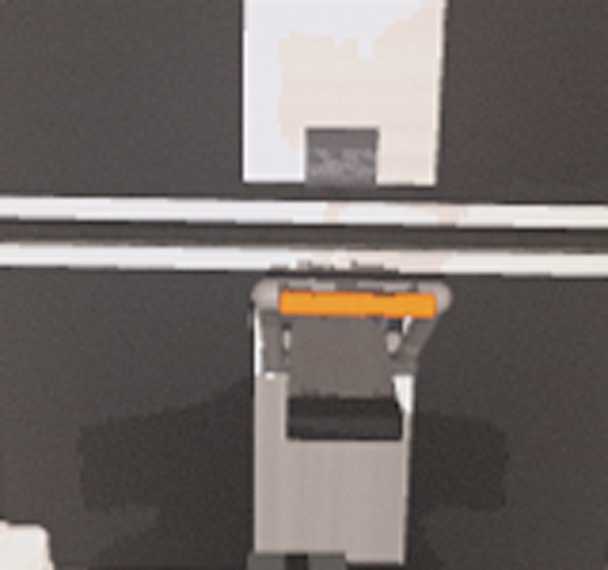

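```bash
python3 - <<'E'
from h import *
cv2.imwrite('pics/scene3.png',r.get_image('scene')[:,:,::-1]);o=r.get_obs();print(o['tcp_pos'],o['qpos'],o['dq'])
print(proj(cam('scene'),o['tcp_pos']))
E
```

```text
[504.06368854 252.85299889 263.77310057] [-0.27621652  0.45519395 -0.34705332  1.68168637  0.16531371  1.02942489
 -2.09512391] [-0.00010813 -0.00715415  0.00119254 -0.0044318  -0.00051037 -0.00308801
 -0.00188964]
[393.17877976  54.83614367]
```

View pics/scene3.png

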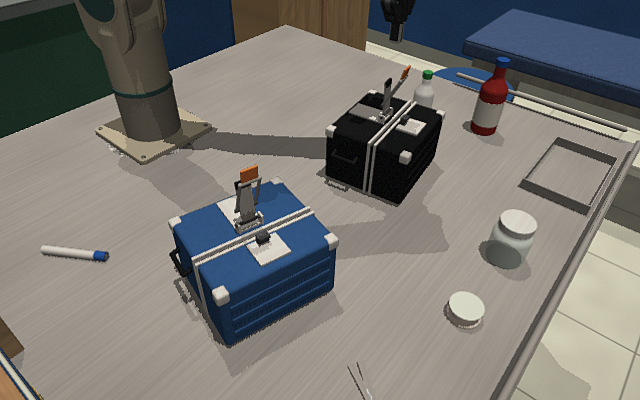

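```bash
python3 - <<'E'
from h import *
for i in range(2):
    im=r.get_image('top')[:,:,::-1];o=r.get_obs();print(o['t'],o['tcp_pos'],o['qpos'],'\n',o['ee_rot'],o['ft_force'])
cv2.imwrite('pics/top4.png',im)
a=cv2.imread('pics/scene3.png')[0:130,340:460];cv2.imwrite('pics/scene3c.png',cv2.resize(a,None,fx=4.5,fy=4.5,interpolation=cv2.INTER_CUBIC))
print(proj(cam('top'),o['tcp_pos']))
E
```

```text
3.65 [504.12251763 252.89324656 263.90021461] [-0.27618068  0.45498293 -0.34713014  1.68166752  0.16537076  1.02931291
 -2.09514949] 
 [[ 9.88615077e-01  1.50466582e-01 -1.94073916e-04]
 [ 1.50460814e-01 -9.88564119e-01  1.01255275e-02]
 [ 1.33169900e-03 -1.00394497e-02 -9.99948717e-01]] [0.2630675  0.64690225 0.25735022]
3.7 [504.06167736 252.8284209  263.86141634] [-0.27621293  0.4549299  -0.34705606  1.68186536  0.16539854  1.02924839
 -2.09520416] 
 [[ 9.88622006e-01  1.50420995e-01 -2.31388162e-04]
 [ 1.50415737e-01 -9.88572038e-01  1.00215507e-02]
 [ 1.27870776e-03 -9.94232998e-03 -9.99949756e-01]] [ 0.04734329 -0.55487047  0.11651542]
[141.71174393 205.20864066]
```

View pics/scene3c.png

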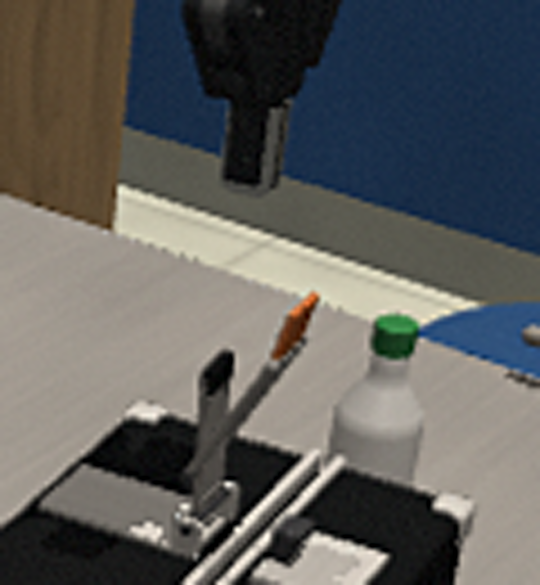

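View pics/top4.png

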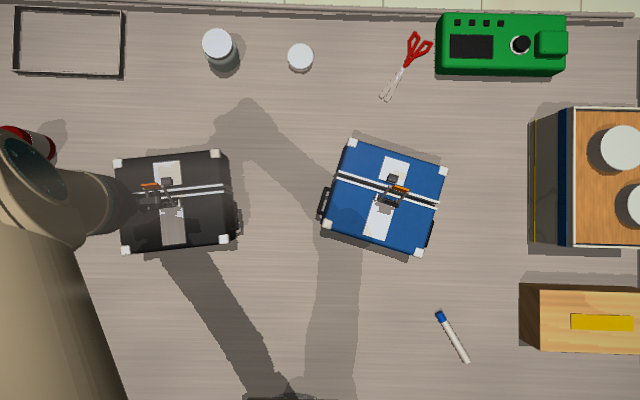

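```bash
python3 - <<'E'
import cv2
a=cv2.imread('pics/top4.png')[150:260,100:230];cv2.imwrite('pics/top4c.png',cv2.resize(a,None,fx=5,fy=5,interpolation=cv2.INTER_CUBIC))
E
```

```text
(no output)
```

View pics/top4c.png

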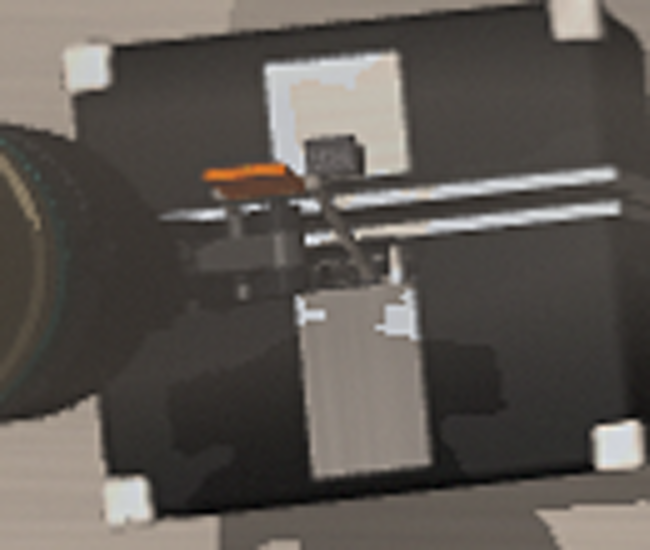

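```bash
python3 - <<'E'
from h import *
o=r.get_obs();W=cam('wrist',o);R=o['ee_rot']
for z in(0,-10,-20,-30): print(z,proj(W,o['tcp_pos']+R@[0,0,z]),proj(W,o['tcp_pos']+R@[11,0,z]),proj(cam('scene'),o['tcp_pos']+R@[0,0,z]))
im=r.get_image('wrist')[:,:,::-1]
cv2.imwrite('pics/w5.png',cv2.resize(im[190:330,240:400],None,fx=4.2,fy=4.2,interpolation=cv2.INTER_CUBIC))
E
```

```text
0 [317.9755766  239.97854185] [317.97754571 223.73979055] [393.17677595  54.79570076]
-10 [318.00487258 247.23793544] [318.00750683 230.24656302] [393.8168478   49.77002227]
-20 [318.03751717 255.32635062] [318.04095797 237.51050218] [394.4670633   44.66560288]
-30 [318.07412239 264.39516528] [318.07854919 245.67249564] [395.12766946  39.48054542]
```

View pics/w5.png

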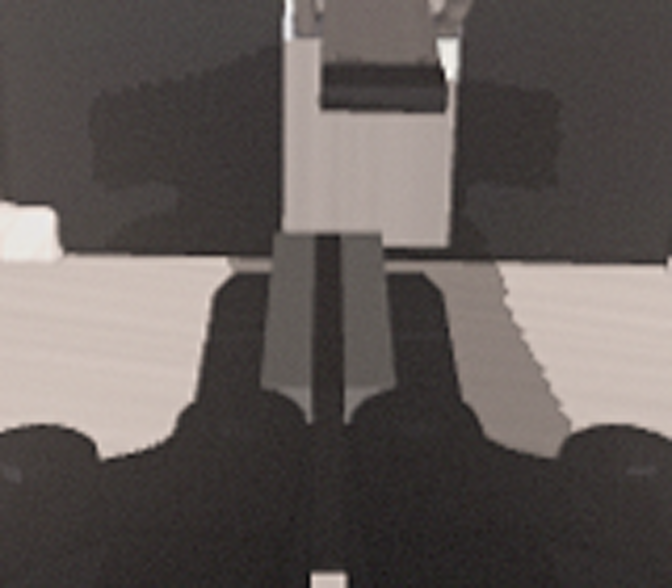

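Call:
jog_arm(increments="1 -1.7 11 10 -0.6 0 0.6; 1 -1.7 11 24 -0.6 0 0.6; 1 -1.7 11 24 -0.6 0 0.6; 1 -1.7 11 24 -0.6 0 0.6; 1 -1.7 11 24 -0.6 0 0.6")

```text
t: 4.38
tcp_pos: [504.1, 242.2, 239.9]
ee_rot: [[0.99, 0.14, 0.002], [0.14, -0.99, -0.0], [0.002, 0.0, -1.0]]
ft_force: [-0.6, -0.5, 0.5]
gripper_width: 0.0
```

```bash
python3 - <<'E'
from h import *
a=r.get_image('scene')[:,:,::-1][0:130,340:460];o=r.get_obs();print(o['tcp_pos'],o['ee_rot'],o['qpos'],proj(cam('scene'),o['tcp_pos']))
cv2.imwrite('pics/s6.png',cv2.resize(a,None,fx=4.5,fy=4.5,interpolation=cv2.INTER_CUBIC))
E
```

```text
[504.09972376 242.16071992 239.88143204] [[ 9.90104844e-01  1.40320473e-01  1.60089784e-03]
 [ 1.40320823e-01 -9.90106083e-01 -1.07913856e-04]
 [ 1.56991617e-03  3.31485334e-04 -9.99998713e-01]] [-0.27411185  0.4725404  -0.33455655  1.72479798  0.1829053   0.97352728
 -2.1077576 ] [388.63185634  68.40447217]
```

View pics/s6.png

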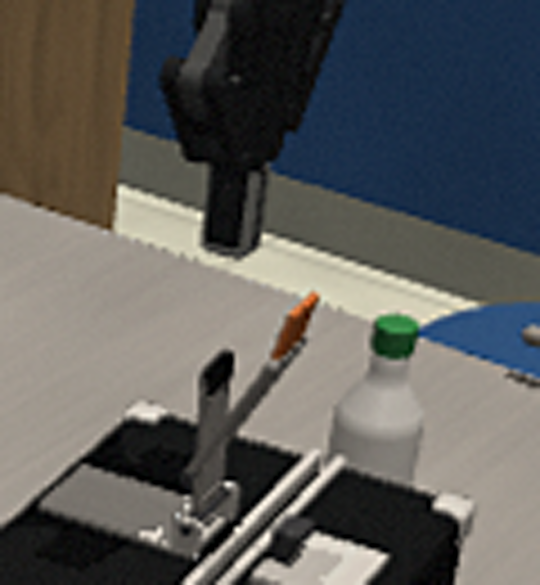

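Call:
jog_arm(increments="1 0 0 15 0 0 0; 1 0 0 25 0 0 0; 1 0 0 25 0 0 0; 1 7 0 25 0 0 0; 1 14 0 25 0 0 0; 1 21 0 25 0 0 0; 1 21 0 25 0 0 0")

```text
t: 5.3
tcp_pos: [525.7, 245.1, 214.9]
ee_rot: [[0.99, 0.14, 0.002], [0.14, -0.99, 0.0], [0.002, 0.0, -1.0]]
ft_force: [-0.6, -0.2, -0.3]
gripper_width: 0.2
```

```bash
cat > look.py <<'E'
from h import *
import sys
n=sys.argv[1]
a=r.get_image('scene')[:,:,::-1][10:140,340:460];o=r.get_obs();print(o['t'],o['tcp_pos'].round(1),o['ee_rot'].round(3).tolist(),o['ft_force'])
cv2.imwrite(f'pics/{n}.png',cv2.resize(a,None,fx=4.5,fy=4.5,interpolation=cv2.INTER_CUBIC))
E
python3 look.py s7
```

```text
5.35 [525.2 245.1 214.9] [[0.99, 0.14, 0.002], [0.14, -0.99, 0.0], [0.002, 0.0, -1.0]] [-0.46427381  0.01738116 -0.42025462]
```

View pics/s7.png

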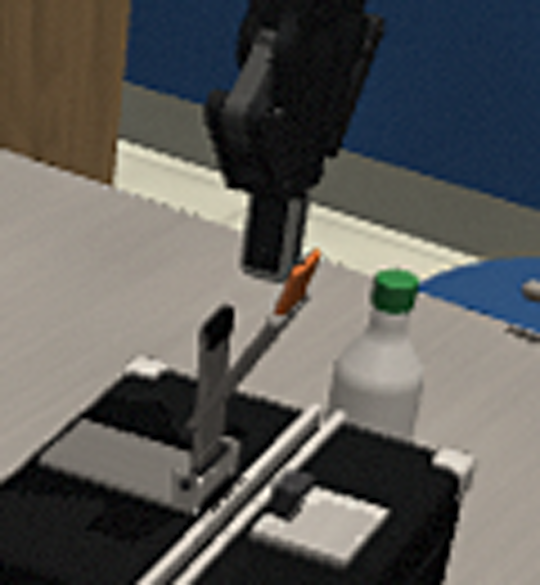

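Call:
jog_arm(increments="1 6 0 2 0 0 0; 1 12 0 5 0 0 0; 1 19 0 9 0 0 0; 1 24 0 14 0 0 0; 1 29 0 19 0 0 0; 1 34 0 25 0 0 0; 1 38 0 30 0 0 0; 1 38 0 30 0 0 0")

```text
t: 6.35
tcp_pos: [562.8, 250.3, 184.3]
ee_rot: [[0.99, 0.14, 0.001], [0.14, -0.99, -0.0], [0.001, 0.0, -1.0]]
ft_force: [0.1, -0.4, -0.5]
gripper_width: 0.4
```

```bash
python3 look.py s8
```

```text
6.4 [562.7 250.4 184.7] [[0.99, 0.14, 0.001], [0.14, -0.99, -0.0], [0.001, 0.0, -1.0]] [ 0.0714244  -0.00446861 -0.2601931 ]
```

View pics/s8.png

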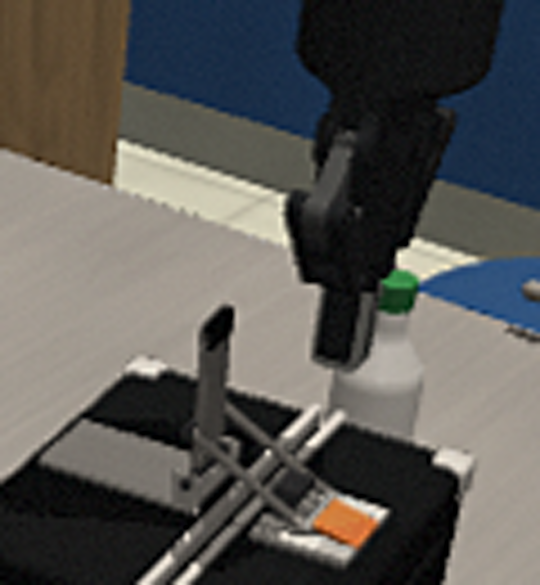

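```bash
python3 - <<'E'
from h import *
a=np.radians(7.95);R=np.array([[np.cos(a),-np.sin(a)],[np.sin(a),np.cos(a)]]);O=np.array([509.1,242.5])
for P in([58,-18,138],[58,18,138],[58,-18,152],[58,18,152],[50,9,149],[50,-9,149]):
    print(P,((proj(cam('scene'),np.r_[R@P[:2]+O,P[2]])-[340,10])*4.5).round())
o=r.get_obs()
cv2.imwrite('pics/w8.png',cv2.resize(r.get_image('wrist')[80:240,220:420,::-1],None,fx=3.8,fy=3.8,interpolation=cv2.INTER_CUBIC))
E
```

```text
[58, -18, 138] [302. 528.]
[58, 18, 138] [334. 492.]
[58, -18, 152] [307. 501.]
[58, 18, 152] [339. 465.]
[50, 9, 149] [313. 475.]
[50, -9, 149] [297. 492.]
```

View pics/w8.png

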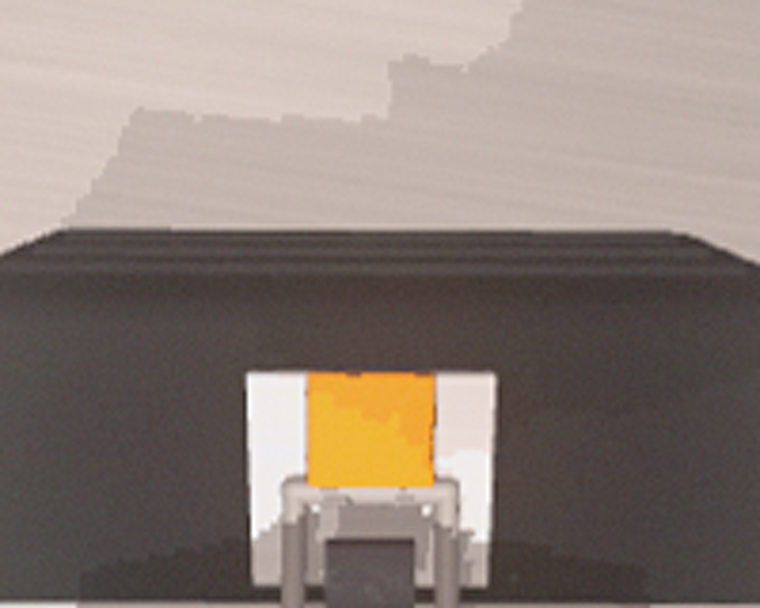

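Call:
jog_arm(increments="1 -17 0 4 0 0 0; 1 -32 0 5 0 0 0; 1 -40 0 5 0 0 0; 1 -48 0 5 0 0 0; 1 -56 0 5 0 0 0; 1 -64 0 7 0 0 0; 1 -72 0 11 0 0 0; 1 -79 0 16 0 0 0; 1 -79 0 16 0 0 0")

```text
t: 7.58
tcp_pos: [483.3, 239.1, 168.2]
ee_rot: [[0.99, 0.141, -0.0], [0.141, -0.99, -0.001], [-0.001, 0.001, -1.0]]
ft_force: [-0.0, -0.3, -0.1]
gripper_width: -0.0
```

```bash
python3 look.py s9
```

```text
7.625 [483.8 239.1 168.4] [[0.99, 0.14, 0.0], [0.14, -0.99, -0.001], [-0.0, 0.001, -1.0]] [ 0.02900413 -0.20898298  0.55531503]
```

View pics/s9.png

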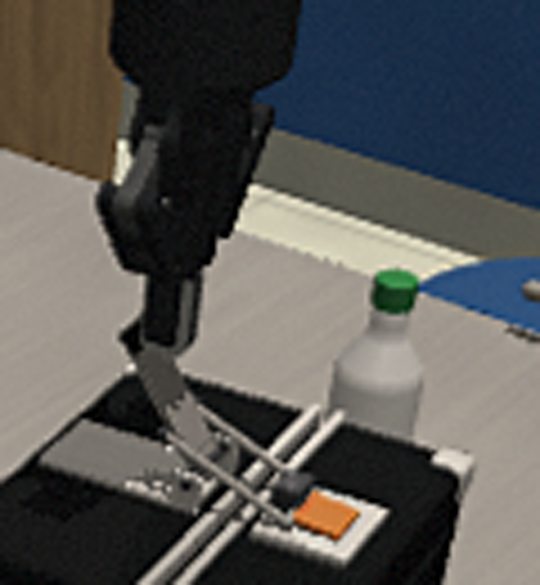

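Call:
jog_arm(increments="1 -6 0 5 0 0 0; 1 -10 0 10 0 0 0; 1 -14 0 15 0 0 0; 1 -16 0 20 0 0 0; 1 -18 0 25 0 0 0; 1 -20 0 30 0 0 0; 1 -20 0 30 0 0 0")

```text
t: 8.5
tcp_pos: [463.6, 236.1, 137.8]
ee_rot: [[0.99, 0.141, -0.001], [0.141, -0.99, -0.001], [-0.001, 0.001, -1.0]]
ft_force: [-0.0, 1.0, 0.7]
gripper_width: -0.3
```

```bash
python3 look.py s10
```

```text
8.55 [463.9 236.1 138. ] [[0.99, 0.14, -0.0], [0.14, -0.99, -0.001], [-0.001, 0.001, -1.0]] [ 0.33817474 -0.86773196 -0.02694042]
```

View pics/s10.png

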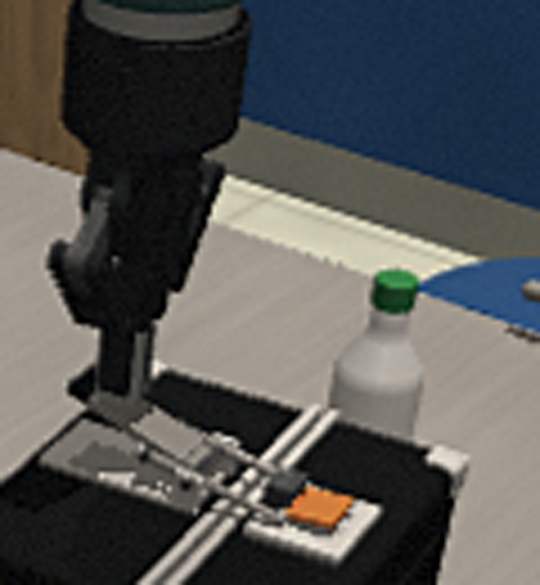

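Call:
jog_arm(increments="1 0 0 3 0 0 0; 1 -1 0 6 0 0 0; 1 -1 0 9 0 0 0; 1 -1 0 11 0 0 0; 1 -1 0 11 0 0 0")

```text
t: 9.18
tcp_pos: [462.8, 235.9, 126.8]
ee_rot: [[0.99, 0.14, -0.001], [0.14, -0.99, -0.001], [-0.001, 0.001, -1.0]]
ft_force: [-0.2, 0.2, 0.1]
gripper_width: -0.1
```

```bash
python3 look.py s11
```

```text
9.225 [462.9 235.9 126.9] [[0.99, 0.14, -0.001], [0.14, -0.99, -0.001], [-0.001, 0.001, -1.0]] [ 0.91135974  0.04366611 -0.15301831]
```

View pics/s11.png

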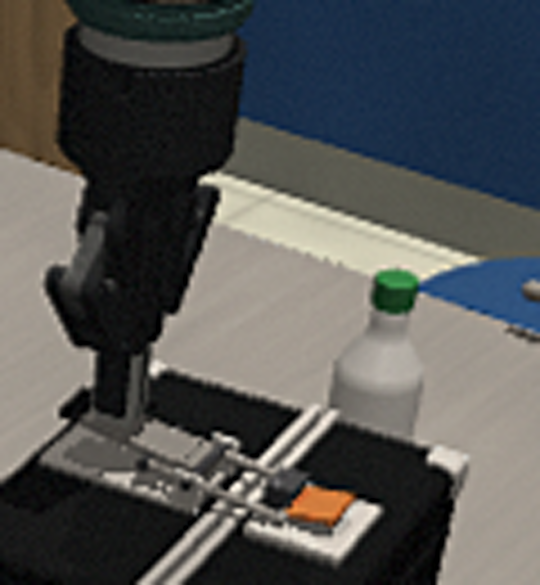

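Call:
jog_arm(increments="1 0 0 2 0 0 0; 1 0 0 3 0 0 0; 1 0 0 3 0 0 0")

```text
t: 9.6
tcp_pos: [462.9, 235.9, 123.8]
ee_rot: [[0.99, 0.14, -0.001], [0.14, -0.99, -0.001], [-0.001, 0.001, -1.0]]
ft_force: [-0.3, -0.3, 0.4]
gripper_width: -0.4
```

Call:
jog_arm(increments="1 0 0 2 0 0 0; 1 0 0 3 0 0 0; 1 0 0 3 0 0 0")

```text
t: 9.98
tcp_pos: [462.9, 235.8, 120.7]
ee_rot: [[0.99, 0.14, -0.001], [0.14, -0.99, -0.001], [-0.001, 0.001, -1.0]]
ft_force: [-0.2, 0.0, 0.5]
gripper_width: -0.1
```

Call:
jog_arm(increments="1 0 0 1 0 0 0; 1 0 0 2 0 0 0; 1 0 0 2 0 0 0")

```text
t: 10.35
tcp_pos: [462.9, 235.8, 119.2]
ee_rot: [[0.99, 0.14, -0.0], [0.14, -0.99, -0.002], [-0.001, 0.001, -1.0]]
ft_force: [-1.5, -0.7, 5.0]
gripper_width: 0.2
```

```bash
python3 look.py s12
```

```text
10.4 [462.9 235.8 119.2] [[0.99, 0.14, -0.0], [0.14, -0.99, -0.002], [-0.001, 0.001, -1.0]] [-0.87864073 -1.34508197  5.03632684]
```

View pics/s12.png

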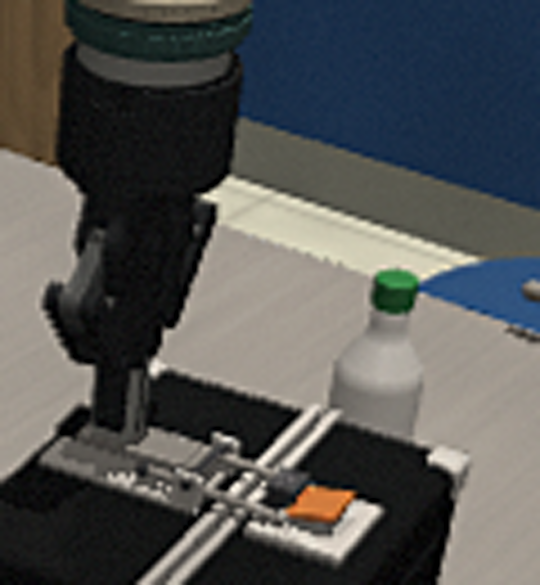

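Call:
jog_arm(increments="1 0 0 2 0 0 0; 1 0 0 3 0 0 0; 1 0 0 3 0 0 0")

```text
t: 10.78
tcp_pos: [463.0, 235.9, 118.8]
ee_rot: [[0.99, 0.14, 0.001], [0.14, -0.99, -0.002], [0.001, 0.002, -1.0]]
ft_force: [-5.8, -3.2, 24.5]
gripper_width: -0.2
```

It meets a hard stop: 24 N for 0.4 mm. I'll lift off and check.

Call:
jog_arm(increments="1 0 0 -10 0 0 0; 1 0 0 -50 0 0 0; 1 0 0 -100 0 0 0; 1 20 0 -150 0 0 0; 1 50 0 -180 0 0 0; 1 70 0 -180 0 0 0; 1 70 0 -180 0 0 0; 1 70 0 -180 0 0 0")

```text
t: 11.78
tcp_pos: [530.9, 245.9, 298.2]
ee_rot: [[0.99, 0.141, -0.001], [0.141, -0.99, -0.003], [-0.001, 0.002, -1.0]]
ft_force: [0.0, 0.5, -1.0]
gripper_width: 0.0
```

```bash
python3 look.py s13; python3 - <<'E'
from h import *
o=r.get_obs();W=cam('wrist',o)
im=r.get_image('wrist')[:,:,::-1];cv2.imwrite('pics/w13.png',cv2.resize(im[110:250,230:410],None,fx=4.2,fy=4.2,interpolation=cv2.INTER_CUBIC))
a=np.radians(7.95);R=np.array([[np.cos(a),-np.sin(a)],[np.sin(a),np.cos(a)]]);O=np.array([509.1,242.5])
for P in([50,0,149],[51,0,138],[47,0,138],[43,0,138],[-70,0,146]): print(P,((proj(W,np.r_[R@P[:2]+O,P[2]])-[230,110])*4.2).round())
for q in(0,.1,.2,.3):
  P=[-70*np.cos(q),0,146+70*np.sin(q)];print(q,((proj(cam('scene'),np.r_[R@P[:2]+O,P[2]])-[340,10])*4.5).round())
E
```

```text
11.825 [530.8 245.9 298.3] [[0.99, 0.141, -0.001], [0.141, -0.99, -0.003], [-0.001, 0.002, -1.0]] [-0.64037884 -0.13102514  0.60213123]
[50, 0, 149] [369. 194.]
[51, 0, 138] [369. 184.]
[47, 0, 138] [369. 199.]
[43, 0, 138] [369. 214.]
[-70, 0, 146] [368. 607.]
0 [ 70. 415.]
0.1 [ 72. 402.]
0.2 [ 75. 390.]
0.3 [ 79. 378.]
```

View pics/s13.png

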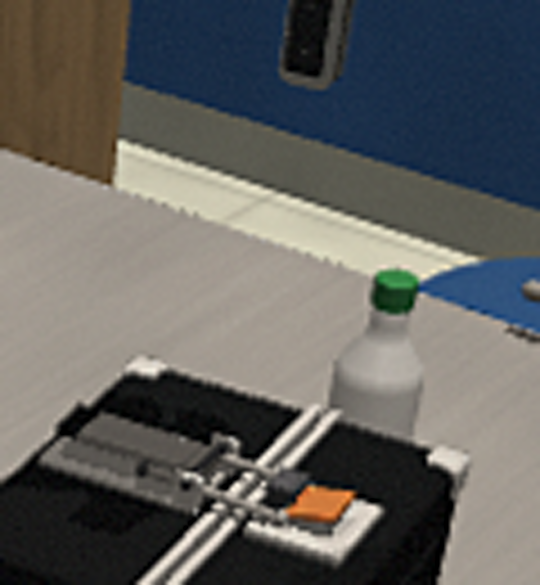

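View pics/w13.png

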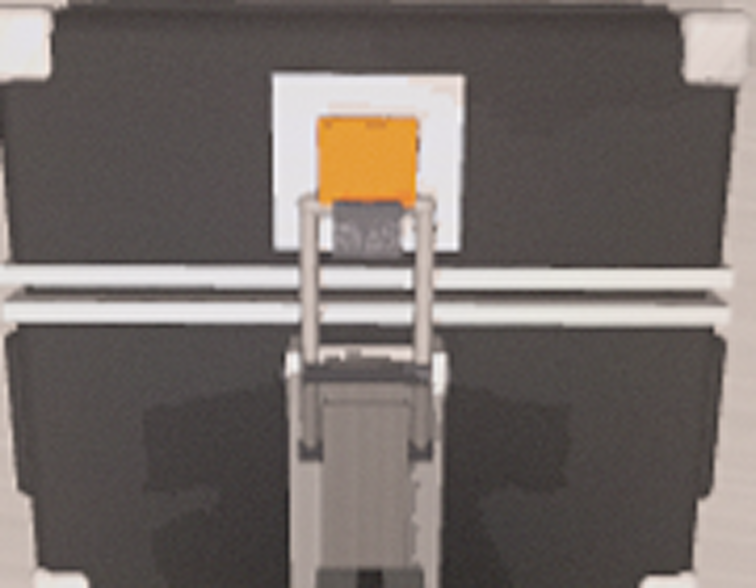

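```bash
python3 -c "
from plant import r
print(r.get_obs()['t'],r.get_obs()['ft_force']);print(r.hand_in())"
```

```text
11.875 [-0.35057883  0.15520734  0.99499883]
the job is handed in; nothing more can be done
None
```

The black case's draw latch is fastened, and I handed the job in at 11.9 s. The hand-in gave no verdict, so this rests on my own checks.

- **Loop:** I pushed the orange tab with the shut fingers until the loop fell over the keeper. With the lever still upright, the pictures showed the bar low behind the hook, about 58 mm along x and 138 mm high.
- **Lever:** I pushed it over along its arc and pressed it against its hard stop. The force rose from 5 N to about 24 N over 0.4 mm.
- **Final views:** After I lifted clear, the scene and wrist pictures showed the lever flat. The bar was under the lip at about x 46 mm, inside the 35–50 mm limits. The tool force was near zero, and the arm never came near the blue case below about 400 mm.

**Disagreements:**
- **Finger ends:** they appeared 20–27 mm behind the reported TCP in the pictures and at contact, so I worked from the pictures and the measured force.
- **Arm position:** one move ended 11 mm off in y; I corrected it before touching anything.
- **Case position:** the views disagreed by 2–3 mm on where the case stands, so I shifted my estimate by about 1.5 mm.

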